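Close out a weighed print job: counter to zero, tray off the scale

ROBOT

A 6-joint arm with a two-finger parallel gripper is mounted at the origin on the work surface. World frame = base frame: x ahead of the robot, y to its left, z up, the work surface at z = 0. Lengths are in m, angles in rad, forces in N, time in s.
With the tool pointing down it reaches from about 0.425 to 0.925 m from the base axis. Payload 12.5 kg.
Tool frame: the origin (TCP) lies midway between the tips of the shut fingers; the grasp point (between the pads) lies 19 mm behind it; y points along the fingers, z is the direction in which the jaws open and shut, and the axes are right-handed (so a half turn about y gives the same grasp; the last joint's range is limited). The gripper opens to 85 mm and grips with 20 to 120 N. Pads are 22 mm wide; open, the fingers measure 114 mm over their backs; the gripper's body (76 mm by 85 mm) begins 54 mm behind the grasp point. The pads swing forward as they close: fully open they stand 13 mm farther back than shut.
Start: joints at [-1.297, 0.491, 1.559, -0, 1.092, -0.106], TCP at [0.232, -0.58, 0.231] pointing down, gripper open.
Joint ranges: [-3.1, 3.1], [-0.84, 2.19], [0.05, 2.79], [-1.13, 4.28], [0.06, 2.93], [-2.69, 2.69]. Speed limits (rad/s): [2.22, 2.22, 2.79, 3.14, 3.14, 3.14].

INTERFACE

Orientations are given as [roll, pitch, yaw] about the fixed x, y, z axes, in that order (R = Rz(yaw) Ry(pitch) Rx(roll)).
In Python, from station import manip gives the robot as it stands. Calls block until the motion is done:
- manip.move_pose(position, orientation): joint-space move of the TCP to a pose.
- manip.move_l(position, vel=0.15, ori=None): straight line of the TCP; ori=None keeps the orientation; vel is the mean speed in m/s.
- manip.move_joints(angles): joint-space move.
- manip.gripper_to(opening, force=None): opening from 0.0 (shut) to 1.0 (fully open); force is the grip in N (None keeps the last); returns when the fingers have stopped.
- manip.sleep(seconds).
- manip.solve_ik(position, orientation): joint angles nearest the present ones, or None.
- manip.state(): the state.
- manip.camera(name): name is "scene" or "top" or "wrist"; returns a dict with "img" (384x512x3 uint8, red, green, blue), "K" (3x3 intrinsics, pixels), "dist_coeffs" ([k1, k2, p1, p2, k3] as OpenCV has them; the pictures are not rectified), "R" (3x3) and "t" (3): a world point X has camera coordinates R X + t; the wrist camera has in their place "hand_eye" (4x4, takes a point from camera to tool coordinates, whose origin is the TCP and whose axes are the tool frame's). Camera axes: x right, y down, z forward; pixel columns grow to the right and rows downward; lengths in m; the calibration is good to about 2 mm. A picture is of the moment at which its call begins: read the wrist's pose just before it. There is no depth.
A pose or a line that the arm cannot do raises manip.MotionError and nothing moves.
- manip.finish_job(): hands the job in, once; it reports no verdict.
The state is a dict: "time": time; "joints": joint angles; "joint_velocities": joint speeds; "effort": joint torques, N m; "ee_pos": TCP position; "orientation": TCP orientation; "force": force on the tool from outside, world axes, zero at the start; "moment": the same for the moment, N m; "opening": opening from 0.0 (shut) to 1.0 (fully open).
Only numpy, scipy, OpenCV 4.12 (cv2) and the standard library are available. Lean on these libraries where they do the work, as an engineer would, in place of code of your own. Each camera call takes 0.05 s, during which the arm holds its last target. There are 200 camera calls.

TASK

This print job has been weighed: wind the reset knob on the filament-length counter all the way back to its zero stop, then lift the tray with the two prints off the scale and hold it up for me to inspect, level and still, at least 8 cm clear of the scale. Finish while holding it there, with both prints still on the tray and the vase standing; do not put it down, and leave everything else on the bench where it is.

Things in the scene. Friction and masses are not known exactly. Their poses are not given: they have to be found in the camera images.
- reset_knob (a joint): Reset knob of the counter, radians: 0 at the zero stop (a hard stop), growing as the knob turns clockwise seen from above, up to 1.9; so it is reset by turning counter-clockwise seen from above. It starts somewhere between 0.6 and 1.4. Light friction (about 0.03 N m), no spring: it stays where it is left.
- knob_grip (a point): Point on the knob's vertical axis at gripping height, 74 mm above the table. The grip is a black upright bar 42 mm long, 12 mm thick, from 60 to 84 mm above the table, on a skirt disc 46 mm across (top at 60 mm). This point turns with the knob: its x axis runs along the bar towards the end with the white pointer line, z up.
- counter: Filament-length counter, a grey box 90 x 100 x 50 mm (its x, y, z) fixed to the table, white dial and knob on top in the middle. Origin: centre of its underside. At the zero stop the knob's pointer lies along the counter's +x axis, at the long thick mark of the dial; the small ticks run clockwise from it.
- tray: Plywood tray carrying the two prints on the scale, 150 x 105 mm (x, y), floor 4 mm thick, rim 16 mm high, 0.25 kg. Origin: centre of its underside. Handle: a straight bar along the tray's x axis over its middle, 12 mm thick (y), 16 mm tall, centre 104 mm above the origin, between uprights 30 mm wide (y) at x = +-68 mm. Beneath the bar are only the prints, up to 54 mm above the origin.
- scale: Flat bench scale, fixed to the table: steel platform 146 mm square, top 35 mm above the table, low display lip on its -x side. Origin: centre of the platform at table height. The platform does not move noticeably.
- vase: Finished print, black vase 50 mm tall, 38 mm wide, about 30 g, standing loose on the tray floor towards the tray's -x end. Origin: centre of its underside, z up its axis.
- gear: Finished print, black gear 46 mm across, 18 mm tall, about 25 g, lying loose on the tray floor towards the tray's +x end. Origin: centre of its underside.
- spare_tray: A second, empty tray of the same make and size standing directly on the table; not to be moved. Same frame as the tray.
- glue_stick: White glue stick 24 mm across, 85 mm tall, standing on the table; bystander. Origin: centre of its underside.
- nozzle_pot: White lidded pot 44 mm across, 42 mm tall, standing on the table; bystander. Origin: centre of its underside.
- cutters: Flush cutters with blue handles, about 125 mm long, 11 mm high, lying on the table; bystander. Origin near the middle, at table height.
- scraper: Scraper with a dark wooden handle, about 170 mm long, 14 mm high, lying on the table; bystander. Origin near the middle, at table height.
Things that resemble listed ones, but are neither listed nor needed, are in the scene too. Leave any green look-alike of the tray alone.

How it is judged:
By the outcome, as a careful person would: the job done as asked, in the order asked, and still so for the second after the job is handed in, while the arm keeps its last pose, push and grip.
It also fails if it takes over 51 s, if anything falls off the work surface, if the arm or the gripper's body presses on something with over 40 N, if the wrist force passes 120 N, or if a joint passes its speed limit or range.

## Working session

There is one attempt and no reset: what is moved stays moved. The work goes in short steps, each a Python script; the robot and the scene stay as the last script left them, time stands still between calls to the robot, and variables do not carry over. Pictures are saved under pics/ and viewed, about 8 in all and at most 12, crops included, and the job is handed in when it is done.

```bash
mkdir -p pics
cat > h.py <<'E'
import numpy as np, cv2
from station import manip
def snap(n,f):
    c=manip.camera(n); cv2.imwrite(f,c["img"][:,:,::-1]); return c
def ray(c,uv):
    p=cv2.undistortPoints(np.array([[uv]],float),c["K"],np.array(c["dist_coeffs"]))[0,0]
    R=np.array(c["R"]);t=np.array(c["t"]); return -R.T@t, R.T@np.array([p[0],p[1],1])
def at_z(c,uv,z):
    o,d=ray(c,uv); return o+d*(z-o[2])/d[2]
E
python3 - <<'E'
from h import *
import pickle
d={}
for n in("top","scene"):
    c=snap(n,f"pics/{n}0.png"); d[n]={k:np.array(v) for k,v in c.items()}
    print(n,-np.array(c["R"]).T@c["t"])
    cv2.imwrite(f"pics/{n}0b.png",cv2.resize(c["img"][:,:,::-1],(800,600),interpolation=cv2.INTER_CUBIC))
pickle.dump(d,open("cams.pkl","wb"))
s=manip.state();print(s)
E
```

```text
top [ 0.29377493 -0.00709613  1.14053606]
scene [0.95421046 0.51104955 0.99768624]
{'time': 0.1, 'joints': array([-1.29658126e+00,  4.91476625e-01,  1.55939765e+00,  2.22457784e-05,
        1.09169991e+00, -1.05635522e-01]), 'joint_velocities': array([-0.00075356, -0.00076581, -0.00177607, -0.00092047,  0.00043201,
       -0.00097264]), 'effort': array([ 3.84211904e-03, -6.19444227e+01, -2.62024140e+01, -8.07488254e-05,
        2.91623612e-03,  7.37972243e-06]), 'ee_pos': array([ 0.23168851, -0.58025154,  0.2307971 ]), 'orientation': array([-1.57177031e+00,  1.23113089e-04, -2.76175239e+00]), 'force': array([-0.37227491,  0.40780857, -0.19182726]), 'moment': array([ 0.00650045, -0.02934864, -0.02714314]), 'opening': 0.9994310506641477}
```

View pics/top0b.png

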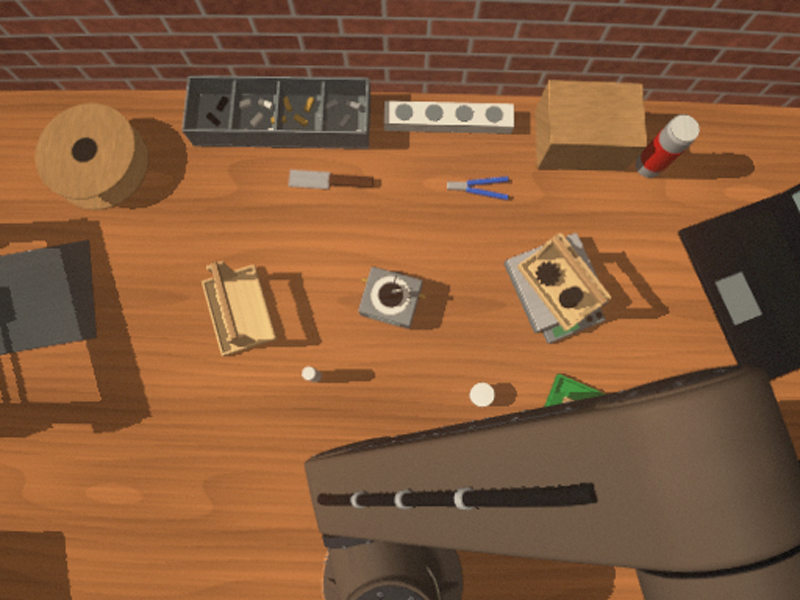

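View pics/scene0b.png

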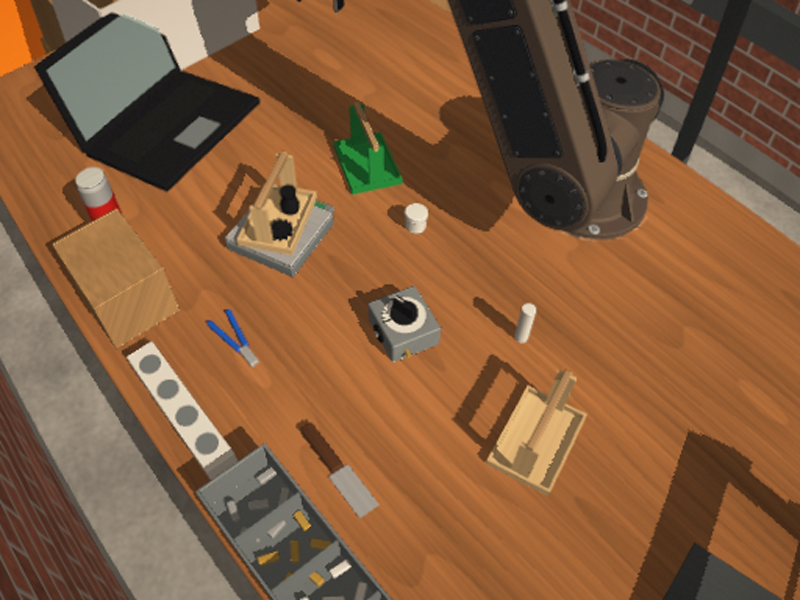

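Run:
```python
from h import *
a=[]
for n,x,y,k in(("top",220,165,5),("top",313,143,4),("scene",225,175,5),("scene",135,90,4)):
    i=cv2.imread(f"pics/{n}0.png"); w,h=400//k,300//k
    j=cv2.resize(i[y:y+h,x:x+w],(400,300),interpolation=cv2.INTER_CUBIC)
    for g in range(0,w,10): cv2.line(j,(g*k,0),(g*k,4),(0,255,255) ,1); cv2.putText(j,str(x+g),(g*k,13),0,.3,(0,255,255))
    for g in range(0,h,10): cv2.line(j,(0,g*k),(4,g*k),(0,255,255),1); cv2.putText(j,str(y+g),(5,g*k+4),0,.3,(0,255,255))
    a.append(j)
cv2.imwrite("pics/c1.png",np.vstack([np.hstack(a[:2]),np.hstack(a[2:])]))
```

```text
(no output)
```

View pics/c1.png

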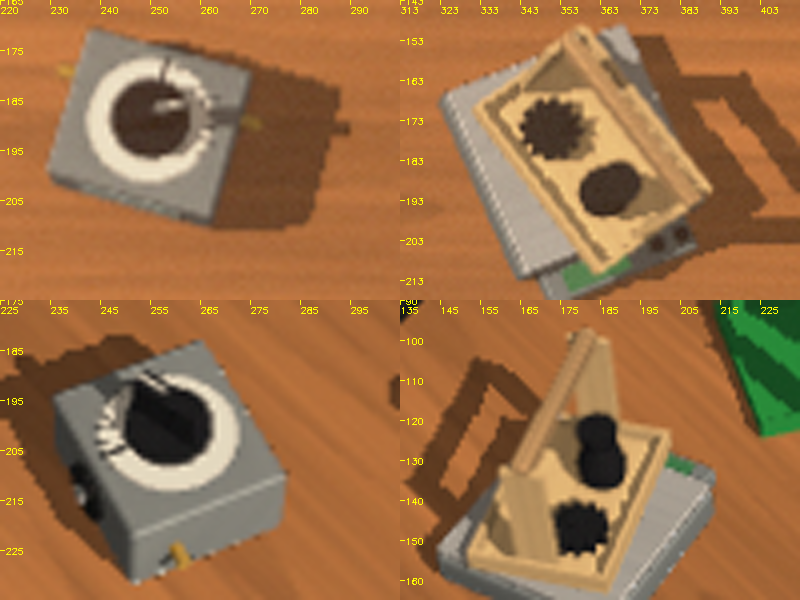

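```bash
cat > fit.py <<'E'
from h import *
import pickle
from scipy.optimize import least_squares
D=pickle.load(open("cams.pkl","rb"))
def proj(c,P): return cv2.projectPoints(np.array(P,float).reshape(-1,3),cv2.Rodrigues(np.array(c["R"],float))[0],np.array(c["t"],float),c["K"],np.array(c["dist_coeffs"]))[0][:,0]
def place(p,L):
    L=np.array(L,float);c,s=np.cos(p[2]),np.sin(p[2]); return np.c_[p[0]+c*L[:,0]-s*L[:,1],p[1]+s*L[:,0]+c*L[:,1],L[:,2]]
def fit(obs,p0):
    f=lambda p:np.concatenate([(proj(c,place(p,L))-np.array(uv)).ravel() for c,L,uv in obs])
    r=least_squares(f,p0,loss="soft_l1"); return r.x,f(r.x).reshape(-1,2)
E
python3 - <<'E'
from fit import *
T,S=D["top"],D["scene"]
CL=[(.045,.05,.05),(.045,-.05,.05),(-.045,-.05,.05),(-.045,.05,.05)]
r=ray
print(at_z(T,(250.4,188.6),.05))
obsT=(T,CL,[(238,171),(270,179),(262.2,208.3),(230,200)])
p,e=fit([obsT],[*at_z(T,(250.4,188.6),.05)[:2],-.3]);print(p,e.round(1).tolist())
print("scene pred",proj(S,place(p,CL)).round(1).tolist())
# tray
RL=[(.075,.0525,.051),(-.075,.0525,.051),(-.075,-.0525,.051)]
c0=at_z(T,(362,180),.05)
q,e=fit([(T,RL,[(332.5,169.25),(363,211),(390.5,190.5)])],[*c0[:2],.6]);print(q,e.round(1).tolist())
A=[(.075,.0525,.051),(.075,-.0525,.051),(-.075,.0525,.051),(-.075,-.0525,.051),(.068,0,.147),(-.068,0,.147)]
print("T",proj(T,place(q,A)).round(1).tolist());print("S",proj(S,place(q,A)).round(1).tolist())
E
```

```text
[0.50766675 0.01552615 0.05      ]
[ 0.50519441  0.01652353 -0.23387548] [[-0.7, -0.6], [0.8, -0.1], [0.8, 0.5], [-0.9, 0.1]]
scene pred [[252.0, 221.6], [235.0, 192.7], [265.3, 180.7], [283.4, 208.4]]
[ 0.54041895 -0.30546671  0.62415847] [[-0.8, -0.3], [-0.1, 0.1], [1.0, 0.1]]
T [[331.7, 169.0], [360.1, 149.4], [362.9, 211.1], [391.5, 190.6], [355.6, 151.6], [386.8, 192.7]]
S [[186.1, 159.2], [151.4, 152.2], [202.9, 122.2], [170.1, 116.2], [164.6, 130.0], [182.1, 96.6]]
```

Run:
```python
from fit import *
T,S=D["top"],D["scene"]
CL=[(.045,.05,.05),(.045,-.05,.05),(-.045,-.05,.05),(-.045,.05,.05)]
p,e=fit([(T,CL,[(238,171),(270,179),(262.2,208.3),(230,200)]),(S,CL,[(251.6,221.6),(236.4,194),(265.6,183.6),(282,210.6)])],[.505,.016,-.23]);print(p,e.round(1).tolist())
RL=[(.075,.0525,.051),(-.075,.0525,.051),(-.075,-.0525,.051)]
q,e2=fit([(T,RL,[(332.5,169.25),(363,211),(390.5,190.5)]),(S,[RL[0],(.075,-.0525,.051),RL[1],(.068,0,.147),(-.068,0,.147)],[(186,162),(153,153),(202,123),(165,132.5),(182.5,97.5)])],[.54,-.305,.62]);print(q,e2.round(1).tolist())
pickle.dump((p,q),open("pq.pkl","wb"))
for y in (-2.76,-1.15,-.23,2,2.91,-1.15+np.pi):
    a=manip.solve_ik([p[0],p[1],.25],[-np.pi/2,0,y]); print(y,None if a is None else np.round(a,2))
for y in (q[2],q[2]-np.pi):
    a=manip.solve_ik([q[0],q[1],.35],[-np.pi/2,0,y]); print(y,None if a is None else np.round(a,2))
manip.move_pose([p[0],p[1],.28],[-np.pi/2,0,-2.3])
s=manip.state();c=manip.camera("wrist");print(s["ee_pos"],s["orientation"],s["time"],c["hand_eye"])
d={k:np.array(v) for k,v in c.items()};d["s"]=s;pickle.dump(d,open("w1.pkl","wb"))
cv2.imwrite("pics/w1.png",cv2.resize(c["img"][:,:,::-1],(800,600),interpolation=cv2.INTER_CUBIC))
```

```text
[ 0.50643896  0.01801013 -0.24979014] [[-0.9, -1.2], [0.4, -0.2], [-0.0, 0.3], [-1.6, -0.7], [-0.0, 0.5], [-1.3, -1.0], [0.1, -2.2], [1.3, -1.2]]
[ 0.54146395 -0.30290567  0.63164253] [[-1.8, -0.4], [-0.7, -0.2], [0.2, -0.5], [0.6, -2.2], [-1.3, 0.0], [1.0, -0.3], [-0.0, -1.7], [-0.4, -0.3]]
-2.76 [-0.09  0.3   1.82 -0.    1.02  1.09]
-1.15 [-0.09  0.3   1.82 -0.    1.02 -0.52]
-0.23 [-0.09  0.3   1.82  0.    1.02 -1.44]
2 [-0.09  0.3   1.82 -0.    1.02  2.62]
2.91 [-0.09  0.3   1.82 -0.    1.02  1.71]
1.9915926535897932 [-0.09  0.3   1.82  0.    1.02  2.63]
0.6316425321176248 None
-2.5099501214721682 [-0.62  0.39  1.4  -0.    1.35  0.32]
[0.50655999 0.01738399 0.27989036] [-1.57088004e+00 -1.55415675e-04 -2.30099020e+00] 2.45 [[ 7.28615310e-04  9.44487994e-01  3.28545123e-01 -8.47799708e-02]
 [-9.40293964e-04 -3.28544418e-01  9.44488052e-01 -1.42575168e-01]
 [ 9.99999292e-01 -9.97097451e-04  6.48713867e-04 -2.07908244e-04]
 [ 0.00000000e+00  0.00000000e+00  0.00000000e+00  1.00000000e+00]]
```

View pics/w1.png

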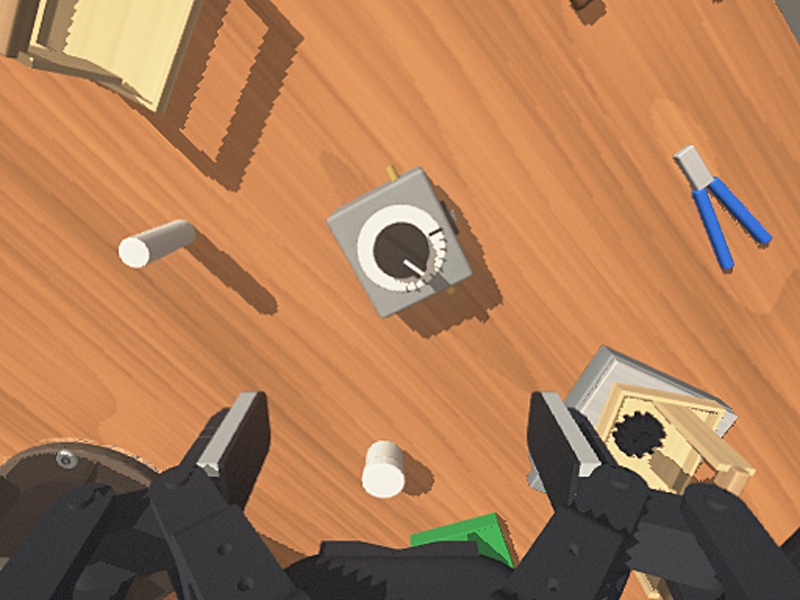

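Run:
```python
from h import *
import pickle
i=pickle.load(open("w1.pkl","rb"))["img"][:,:,::-1]
x,y,k=205,102,7
j=cv2.resize(i[y:y+105-20,x:x+105],None,fx=k,fy=k,interpolation=cv2.INTER_CUBIC)
for g in range(0,105,10): cv2.putText(j,str(x+g),(g*k,10),0,.35,(0,255,255)); cv2.line(j,(g*k,12),(g*k,18),(0,255,255))
for g in range(0,85,10): cv2.putText(j,str(y+g),(8,g*k+4),0,.35,(0,255,255));cv2.line(j,(0,g*k),(6,g*k),(0,255,255))
cv2.imwrite("pics/w1c.png",cv2.convertScaleAbs(j,alpha=1.3)); print(j.shape)
```

```text
(595, 735, 3)
```

View pics/w1c.png

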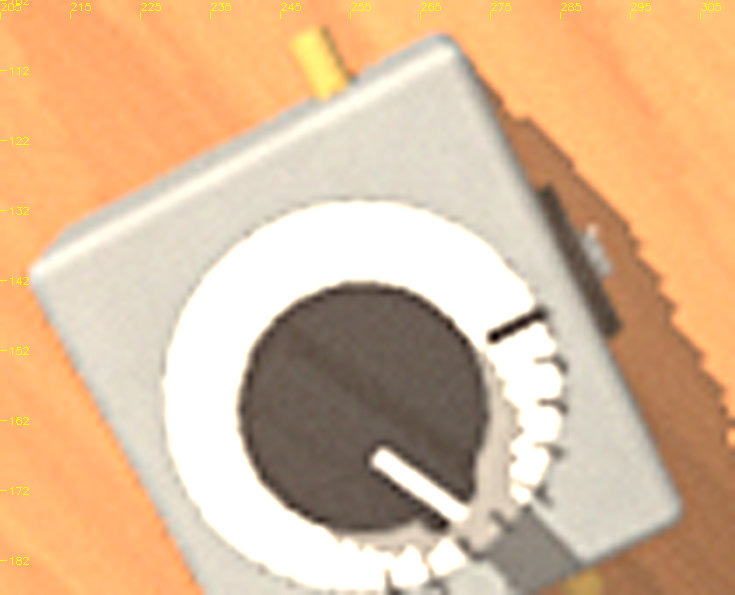

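```bash
cat >> h.py <<'E'
from scipy.spatial.transform import Rotation as Ro
def wcam(c,s):
    """add world R,t to a wrist picture"""
    M=np.eye(4);M[:3,:3]=Ro.from_euler("xyz",s["orientation"]).as_matrix();M[:3,3]=s["ee_pos"]
    W=np.linalg.inv(M@np.array(c["hand_eye"])); c=dict(c);c["R"]=W[:3,:3];c["t"]=W[:3,3];return c
E
python3 - <<'E'
from fit import *
w=pickle.load(open("w1.pkl","rb"));c=wcam(w,w["s"]);print(-c["R"].T@c["t"])
d=at_z(c,(257,158.6),.0505);k=at_z(c,(257,160.1),.06);print("dial",d,"skirt",k)
CL=[(.045,.05,.05),(-.045,.05,.05),(.045,-.05,.05),(-.045,-.05,.05)]
obs=(c,[(.045,.05,.05),(.045,-.05,.05),(-.045,.05,.05)],[(268.6,107.7),(302.1,175.1),(210,140.9)])
p,e=fit([obs],[.506,.017,-.25]);print(p,e.round(1).tolist())
m=at_z(c,(278.8,148.8),.0505)-d;print("mark yaw",np.arctan2(m[1],m[0]))
a,b=at_z(c,(259,167),.084),at_z(c,(271,175.9),.084);v=b-a;y=np.arctan2(v[1],v[0]);print(a,b,y, "tip dist",np.hypot(*(b-k)[:2]), np.arctan2(*(b-k)[1::-1]))
E
```

```text
[0.5629782  0.08069612 0.42245236]
dial [0.50940632 0.01624342 0.0505    ] skirt [0.50949006 0.01644988 0.06      ]
[ 0.5074619   0.01716168 -0.24511741] [[0.3, -1.0], [1.0, 1.1], [-4.3, 0.2]]
mark yaw -0.3010903542996021
[0.50923062 0.01287349 0.084     ] [ 0.51265892 -0.00496442  0.084     ] -1.3809201334648147 tip dist 0.021647492905768097 -1.4238839804932226
```

Run:
```python
from fit import *
H=-np.pi/2; P=[.5085,.0165]
def st(m):
    s=manip.state();print(m,round(s["time"],2),s["ee_pos"].round(4),round(s["orientation"][2],3),"F",s["force"].round(1),"M",s["moment"].round(2),round(s["opening"],3));return s
manip.move_pose(P+[.14],[H,0,-1.40]); manip.gripper_to(.4,20)
manip.move_l(P+[.068],.08); s=st("down")
if abs(s["force"][2])<5:
    manip.gripper_to(0,20); st("grip")
    c=manip.camera("wrist")
    cv2.imwrite("pics/w2.png",c["img"][:,:,::-1])
```

```text
down 4.97 [0.5087 0.0165 0.0683] -1.4 F [ 0.1 -0.1  0.8] M [ 0.01  0.01 -0.03] 0.4
grip 5.28 [0.5086 0.0165 0.0685] -1.4 F [-1.   0.5  6.3] M [0.12 0.24 0.01] 0.134
```

View pics/w2.png

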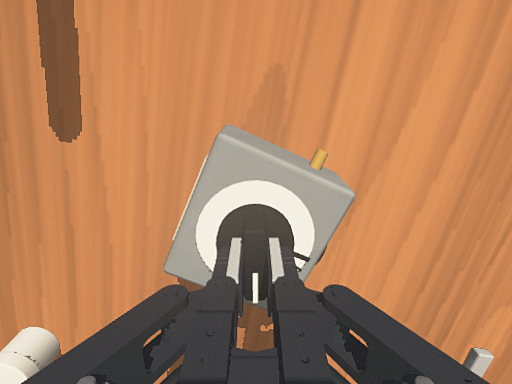

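The pads hold the bar (opening about 11.4 mm), the pointer at (255,288) lies midway between the fingers, and forces are small. Next I'll turn it to the stop.

Run:
```python
from fit import *
H=-np.pi/2; P=[.5085,.0165,.068]
def st(m):
    s=manip.state();print(m,round(s["time"],2),s["ee_pos"].round(4),round(s["orientation"][2],3),"F",s["force"].round(1),"M",s["moment"].round(2),round(s["opening"],3));return s
m0=st("0")["moment"][2]
for y in [-1.2,-1.,-.8,-.6,-.5,-.4,-.35,-.3,-.25,-.2,-.15,-.1]:
    manip.move_pose(P,[H,0,y]); s=st("")
    if np.hypot(*s["force"][:2])>25 or abs(s["moment"][2])>.35: break
c=manip.camera("wrist"); cv2.imwrite("pics/w3.png",c["img"][:,:,::-1])
```

```text
0 5.33 [0.5086 0.0165 0.0685] -1.4 F [-1.4  0.7  6.8] M [0.1  0.31 0.  ] 0.133
 5.64 [0.5086 0.0165 0.0685] -1.199 F [-1.8  0.7  6.4] M [0.11 0.25 0.  ] 0.134
 5.95 [0.5086 0.0165 0.0685] -0.999 F [-1.   0.2  6.4] M [ 0.15  0.18 -0.  ] 0.137
 6.26 [0.5086 0.0166 0.0685] -0.799 F [-1.9  0.8  6.1] M [ 0.18  0.26 -0.  ] 0.135
 6.57 [0.5087 0.0166 0.0685] -0.599 F [-1.2  0.8  6.3] M [0.26 0.21 0.05] 0.131
 6.82 [0.5087 0.0166 0.0685] -0.499 F [-0.9  1.7  6.1] M [ 0.25  0.22 -0.03] 0.133
 7.07 [0.5087 0.0166 0.0685] -0.399 F [-1.2  1.7  5.8] M [0.29 0.18 0.06] 0.13
 7.32 [0.5087 0.0166 0.0685] -0.35 F [-1.6  1.3  6.1] M [0.29 0.2  0.04] 0.136
 7.57 [0.5086 0.0166 0.0685] -0.3 F [-1.5  2.5  5.5] M [0.3  0.16 0.04] 0.131
 7.82 [0.5087 0.0166 0.0685] -0.25 F [-1.2  1.7  5.9] M [ 0.29  0.12 -0.11] 0.133
 8.07 [0.5087 0.0166 0.0685] -0.202 F [-1.6  0.4  6.1] M [ 0.22  0.2  -0.82] 0.135
```

View pics/w3.png

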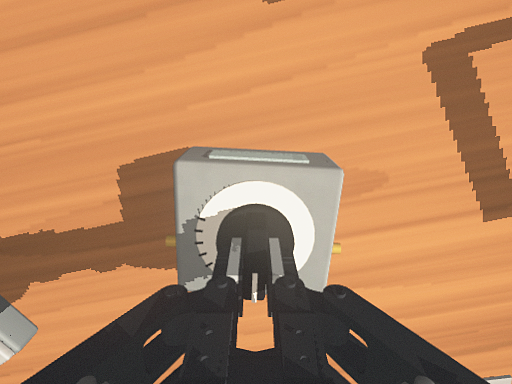

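Run:
```python
from fit import *
H=-np.pi/2
_,q=pickle.load(open("pq.pkl","rb"))
manip.gripper_to(.5); manip.move_l([.5085,.0165,.20],.12)
s=manip.state();print(s["time"],s["force"].round(1))
manip.move_pose([q[0],q[1],.32],[H,0,q[2]-np.pi]); manip.gripper_to(1.0)
s=manip.state();c=manip.camera("wrist");print(s["ee_pos"],s["orientation"],s["time"])
d={k:np.array(v) for k,v in c.items()};d["s"]=s;pickle.dump(d,open("w4.pkl","wb"))
cw=wcam(c,s)
for L in ((.06,.006,.147),(.06,-.006,.147),(-.06,.006,.147),(-.06,-.006,.147),(.075,.0525,.051),(.075,-.0525,.051),(-.075,.0525,.051)): print(L,proj(cw,place(q,[L])).round(1)/.64)
cv2.imwrite("pics/w4.png",cv2.resize(c["img"][:,:,::-1],(800,600),interpolation=cv2.INTER_CUBIC))
t=snap("top","pics/t4.png"); a=cv2.resize(cv2.imread("pics/t4.png")[165:225,220:300],(800,600),interpolation=cv2.INTER_CUBIC);cv2.imwrite("pics/t4c.png",a)
```

```text
9.775 [-0.4 -0.2 -0.8]
[ 0.54148263 -0.302834    0.31999776] [-1.57080396e+00  4.47181164e-06 -2.50976234e+00] 11.85
(0.06, 0.006, 0.147) [[389.21875 180.15625]]
(0.06, -0.006, 0.147) [[407.03125 180.15625]]
(-0.06, 0.006, 0.147) [[390.3125  343.90625]]
(-0.06, -0.006, 0.147) [[406.09375 343.75   ]]
(0.075, 0.0525, 0.051) [[336.875 153.125]]
(0.075, -0.0525, 0.051) [[459.21875 153.125  ]]
(-0.075, 0.0525, 0.051) [[343.75    316.40625]]
```

View pics/w4.png

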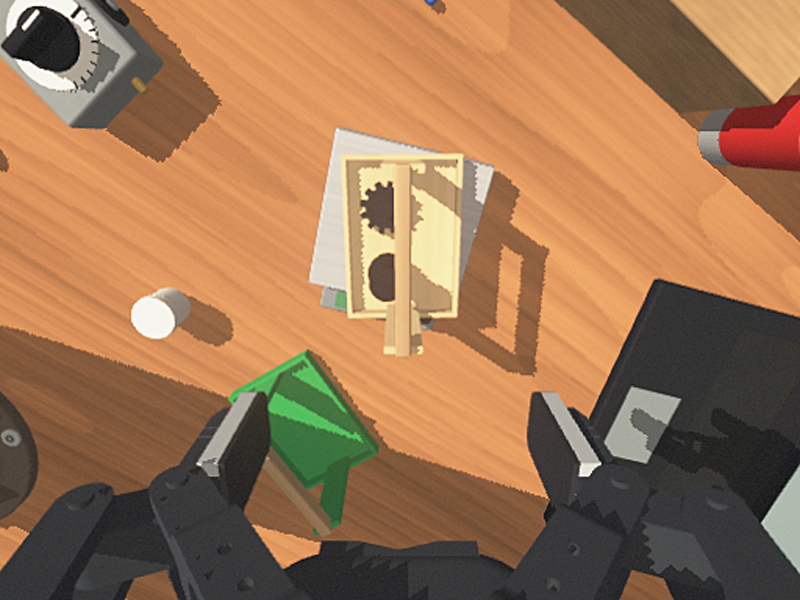

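View pics/t4c.png

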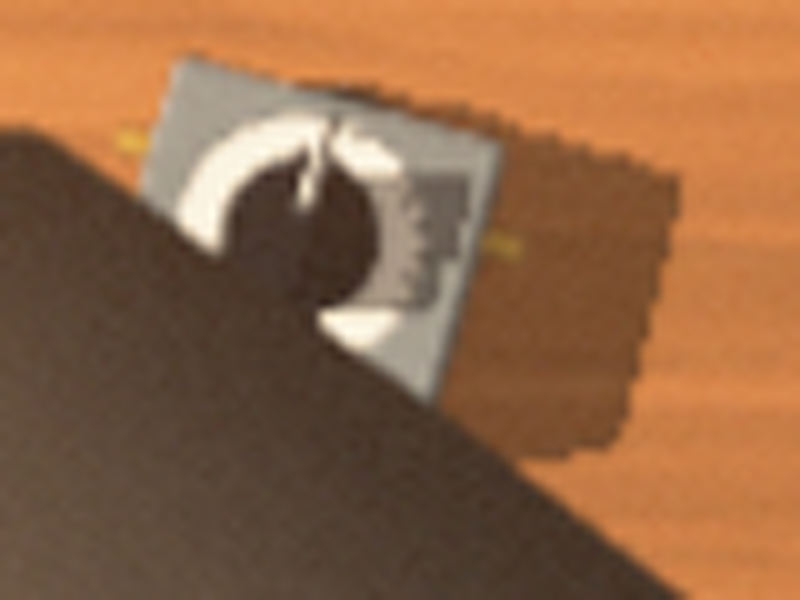

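Knob pointer now meets the long mark at (325,130) in the crop. In the wrist view the tray bar is straight at u≈402, from v=165 to 355, predicted 398: about a 2–3 mm offset, which I'll correct by 2 mm. Next comes the grasp.

Run:
```python
from fit import *
_,q=pickle.load(open("pq.pkl","rb"))
def st(m):
    s=manip.state();print(m,round(s["time"],2),s["ee_pos"].round(4),s["orientation"].round(4),"F",s["force"].round(1),"M",s["moment"].round(2),round(s["opening"],3));return s
P=[q[0]+.0012,q[1]-.0016]
manip.gripper_to(.55,20)
manip.move_l(P+[.16],.15); manip.move_l(P+[.121],.06); s=st("down")
assert abs(s["force"][2])<5
manip.gripper_to(0,20); st("grip"); 
manip.gripper_to(0,70); s=st("grip70")
if .1<s["opening"]<.18:
    manip.move_l(P+[.136],.02); st("lift1"); c=manip.camera("wrist"); cv2.imwrite("pics/w5.png",c["img"][:,:,::-1])
    t=snap("scene","pics/s5.png"); i=t["img"][60:200,100:290,::-1]; cv2.imwrite("pics/s5c.png",cv2.resize(i,None,fx=4,fy=4,interpolation=cv2.INTER_CUBIC))
```

```text
down 14.43 [ 0.5428 -0.3046  0.1211] [-1.5705e+00  1.0000e-04 -2.5099e+00] F [ 0.6 -0.  -0.2] M [-0.03  0.02 -0.03] 0.548
grip 14.83 [ 0.5428 -0.3046  0.1212] [-1.5701e+00  2.0000e-04 -2.5100e+00] F [ 1.1 -1.5  0.1] M [-0.19 -0.12  0.04] 0.133
grip70 15.05 [ 0.5429 -0.3047  0.1213] [-1.5699e+00  3.0000e-04 -2.5100e+00] F [ 1.1 -2.4  1.8] M [-0.25 -0.18 -0.04] 0.128
lift1 15.95 [ 0.5426 -0.3045  0.1359] [-1.5710e+00 -1.0000e-04 -2.5099e+00] F [ 0.2 -1.1 -3.9] M [0.01 0.01 0.01] 0.127
```

View pics/s5c.png

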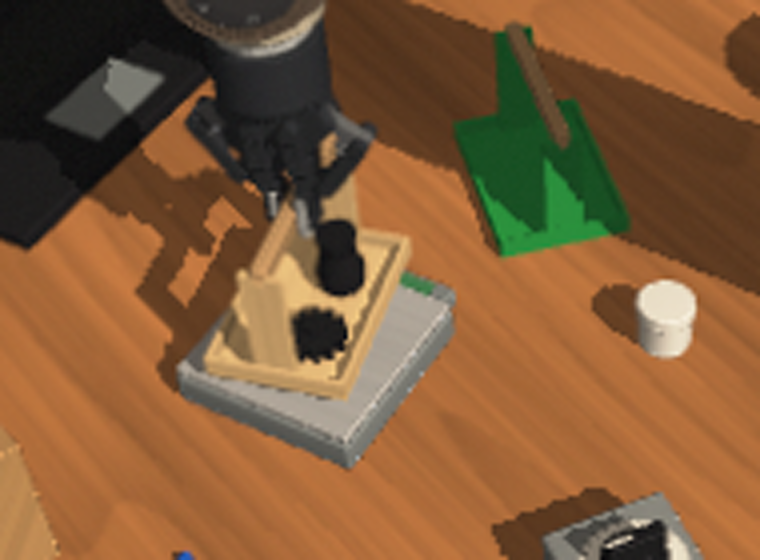

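The tray is off the scale, level, with the vase at (340,255) standing and the gear at (320,333) in place; about 3–4 N is carried. Next I'll lift fully.

Run:
```python
from fit import *
_,q=pickle.load(open("pq.pkl","rb"))
P=[q[0]+.0012,q[1]-.0016]
manip.move_l(P+[.25],.07); manip.sleep(1.0)
s=manip.state();print(s["time"],s["ee_pos"],s["orientation"],s["force"].round(1),s["moment"].round(2),s["opening"],abs(s["joint_velocities"]).max())
c=manip.camera("wrist"); t=snap("scene","pics/s6.png")
L=[(.075,.0525,.166),(.075,-.0525,.166),(-.075,.0525,.166),(-.075,-.0525,.166)]
a=cv2.resize(c["img"][:,:,::-1],(400,300)); b=cv2.resize(t["img"][50:185,110:290,::-1],(800,600),interpolation=cv2.INTER_CUBIC)
pr=(proj(t,place([*P,q[2]],L))-[110,50])*[800/180,600/135]
for u in pr: cv2.circle(b,tuple(int(v) for v in u),4,(0,0,255),1)
b[:300,400:]=a; cv2.imwrite("pics/f6.png",b); print(pr.round())
```

```text
18.825 [ 0.54267553 -0.30449838  0.25002733] [-1.57076533e+00  2.20863545e-05 -2.50999055e+00] [-0.  -1.  -3.1] [ 0.03 -0.03 -0.05] 0.12806807538232143 0.001589503543199094
[[316. 360.]
 [150. 330.]
 [397. 192.]
 [241. 167.]]
```

View pics/f6.png

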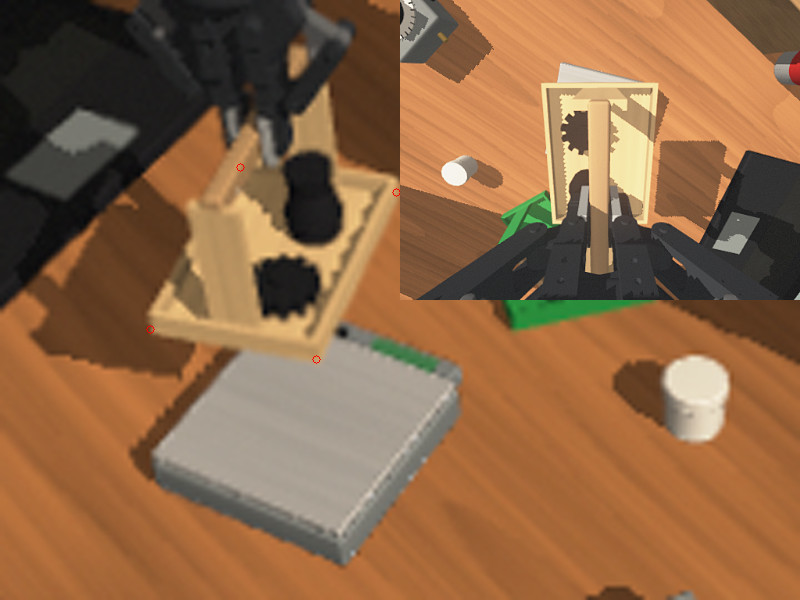

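The rim corners lie 8–14 enlarged px (2–3 raw px) above the level prediction. The bias is nearly uniform and matches what I saw before the lift, so the tray is level; vase and gear are in place. I'm handing it in.

```bash
python3 -c "
from station import manip
manip.finish_job()"
```

```text
the job is handed in; nothing more can be done
```

I wound the reset knob back to its zero stop, then lifted the tray off the scale. The arm is holding it up level and still, with both prints on it and the vase standing. The job was handed in at about 19 s, well under the 51 s limit.

- **Knob:** I turned it counter-clockwise until the moment rose to 0.82 N m at the stop. The top camera afterwards showed the pointer on the long mark.
- **Tray:** I gripped the handle at 70 N and raised it 129 mm by the arm's own position, so it is well over 8 cm clear of the scale. It was steady, carrying about 3 N, which fits the tray plus both prints.
- **Level:** The rim corners in the scene picture were 2–3 px off the prediction for a level tray. The offset was nearly the same at every corner and was there before the lift, so I put it down to camera calibration, not tilt.
- **Disagreement:** The wrist camera and the fixed cameras differed by about 3 mm on where the tray was. I shifted the grasp 2 mm to allow for it. Side forces while gripping stayed under 3 N.
- **Other objects:** The arm never went down near anything else, and the last pictures showed nothing disturbed. I did not check every item on the bench at the end.

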